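# Load the spring magazine with coaster blanks

### The job

Load the two pine blanks from the feed ledge into the spring magazine, one at a time: slide the front one along the ledge until it is over the well, press it down on top of the pile until it snaps in under both spring catches, then do the same with the other one. At the end all three blanks lie flat in the well, held down by the catches; leave the other things on the bench where they are.

Things in the scene. Friction and masses are not known exactly. Their poses are not given: they have to be found in the camera images.
- magazine: spring magazine of grey steel and aluminium, fixed to the bench. Origin: on the bench surface, straight below the centre of its square well; z up. The well (93 mm wide in x, 97 mm long in y, open at the top) holds the pile on a spring platform. A feed ledge runs from the well towards -y
- well_mouth (a point): centre of the well's mouth, at ledge level (120 mm above the bench), axes as the magazine. A blank slid in rests here on the slopes of the two catches, about 2 mm below ledge level, and needs pressing down in its middle. A finger may follow it into the well
- ledge_end (a point): middle of the open outer end of the feed ledge, on its flat top, 284 mm in -y from the well's centre. The ledge is 120 mm above the bench and ends 48 mm from the well's centre; two guide rails 93 mm apart stand 10 mm above it and steer the blanks
- end_stop (a point): top of the stop wall that a blank sliding along +y meets, on its inner face 48.5 mm beyond the well's centre, 10 mm above ledge level. A blank against it is within 4 mm of centred over the well
- catch_nose_front (a point): nose of the sprung catch on the well's -x side, at the middle of its flat underside, 10.5 mm below ledge level, 40 mm from the well's centre; 70 mm long in y, with a smooth 45-degree top from ledge level down. A descending blank pushes both catches aside (about 8 N in all); they snap back once its top is over 10.5 mm below ledge level: 4 to 6 mm deeper makes sure
- catch_nose_back (a point): the same on the well's +x side
- platform (a joint): sinking of the spring platform under the pile (m): about 0 with the one blank that is in at the start, 0.016 with two blanks under the catches, 0.032 with three; at most 0.052. Its spring pushes up with about 4.5 N at 0 and 130 N/m more as it sinks (9 N with three blanks): a blank not under the catches comes back up
- blank_in: pine blank, 90 x 90 mm square, 16 mm thick, about 90 g, smooth; origin: centre of its underside, z up. It is already in the well, under the catches
- blank_a: pine blank, 90 x 90 mm square, 16 mm thick, about 90 g, smooth; origin: centre of its underside, z up. The front one on the feed ledge, nearer the well; sides parallel to the ledge
- blank_b: pine blank, 90 x 90 mm square, 16 mm thick, about 90 g, smooth; origin: centre of its underside, z up. The rear one on the feed ledge, behind blank_a with a gap of some mm up to 4 cm; pushing it from behind pushes blank_a ahead of it
- coaster: white round ceramic coaster, 100 mm across, 8 mm thick, lying on the bench beside the feed ledge. Bystander. Origin: centre of underside
- file: steel file with a wooden handle, 315 mm long, 24 mm high, lying on the bench beside the feed ledge. Bystander. Origin: on the bench, about the middle
- reel: yellow plastic chalk-line reel, about 120 x 70 mm, 50 mm high, on the bench beside the magazine. Bystander. Origin: centre of underside
- hammer: hammer, 240 mm long, lying on the bench to the robot's right. Bystander. Origin: on its underside
- mug: blue ceramic mug, 80 mm across, 90 mm high, to the left of the magazine. Bystander. Origin: centre of underside
- vise: cast aluminium bench vise closed on a pine dowel, fixed at the right of the bench, about 230 x 140 mm, 140 mm high; an obstacle. Origin: centre of its foot
- toolbox: red steel toolbox with latches and a top handle, fixed at the left of the bench, 364 x 180 mm, 193 mm high; an obstacle. Origin: centre of underside

How it is judged (in metres and radians):
On the way, in this order (a step that is already met when the one before it is completed fails the run):
1. the first blank is pressed in under both catches, flat, with one blank still outside (((z of blank_a in the frame of magazine between 0.03 and 0.0955 m and horizontal distance between blank_a and well_mouth below 0.01 m and angle between blank_a's own z axis and vertical below 0.06 rad) or (z of blank_b in the frame of magazine between 0.03 and 0.0955 m and horizontal distance between blank_b and well_mouth below 0.01 m and angle between blank_b's own z axis and vertical below 0.06 rad)) and not ((z of blank_a in the frame of magazine between 0.03 and 0.0955 m and horizontal distance between blank_a and well_mouth below 0.01 m and angle between blank_a's own z axis and vertical below 0.06 rad) and (z of blank_b in the frame of magazine between 0.03 and 0.0955 m and horizontal distance between blank_b and well_mouth below 0.01 m and angle between blank_b's own z axis and vertical below 0.06 rad))), for 0.2 s.
2. the second blank is pressed in on top of it as well (z of blank_a in the frame of magazine between 0.03 and 0.0955 m and horizontal distance between each of blank_a, blank_b and well_mouth below 0.01 m and angle between each of blank_a, blank_b's own z axis and vertical below 0.06 rad and z of blank_b in the frame of magazine between 0.03 and 0.0955 m), for 0.2 s.
At the end, for the whole second after the job is handed in: all three blanks lie in the well under the catches (undersides less than 95.5 mm above the bench, i.e. top faces at least 8.5 mm below ledge level), flat to 0.06 rad, within 10 mm of the well's centre, at rest, with the platform sunk more than 27 mm (all of step 2 and z of blank_in in the frame of magazine between 0.03 and 0.0955 m and horizontal distance between blank_in and well_mouth below 0.01 m and angle between blank_in's own z axis and vertical below 0.06 rad and value of joint platform above 0.027 m and linear speed of each of blank_a, blank_b, blank_in below 0.02 m/s); the robot touches nothing.
It fails at once if a bystander (coaster, file, reel, hammer or mug) is moved more than 30 mm (distance of any of coaster, file, reel, hammer, mug from where it was at the start of the episode above 0.03 m).
It also fails if it takes over 53 s, if anything falls off the work surface, if the arm or the gripper's body presses on something with over 40 N, if the wrist force passes 120 N, or if a joint passes its speed limit or range.

### The arm

A 6-joint arm with a two-finger parallel gripper is mounted at the origin on the work surface. World frame = base frame: x ahead of the robot, y to its left, z up, the work surface at z = 0. Lengths are in mm, angles in rad, forces in N, time in s.
With the tool pointing down it reaches from about 400 to 825 mm from the base axis. Payload 7 kg.
Tool frame: the origin (TCP) lies between the finger pads; the fingertips stand 25 mm ahead of it and the grasp point (between the pads) lies 6 mm ahead of it; z points along the fingers, y is the line along which they close (so a half turn about z gives the same grasp; the last joint's range is limited). The gripper opens to 85 mm and grips with 20 to 120 N. Pads are 22 mm wide; open, the fingers measure 114 mm over their backs; the gripper's body (76 mm by 85 mm) begins 54 mm behind the grasp point. The pads swing forward as they close: fully open they stand 13 mm farther back than shut.
Start: joints at [-0.843, 0.359, 0.012, 0, -1.224, -0.288], TCP at [287.359, -610.754, 256.302] pointing down, gripper open.
Joint ranges: [-3.07, 3.07], [-1.43, 2.12], [-1.02, 1.25], [-3.03, 1.67], [-3.05, -0], [-3.03, 3.03]. Speed limits (rad/s): [2.39, 2.39, 3.01, 3.14, 3.14, 3.14].

### API

Orientations are given as a unit quaternion [w, x, y, z].
In Python, from rig import manip, cams, close_job gives the robot as it stands (manip), with the cameras (cams) and the job as plain functions.
- The arm moves only by the shell command python3 steer.py 'ROWS' [FORCE]. ROWS is 1 to 8 rows, parted by a bar, with the numbers parted by commas; each row has 7 numbers: the finger opening in mm, then dx, dy, dz in parts of the range, where 1.0 means 600 mm, then a rotation vector rx, ry, rz in normalised numbers (1 is 360 degrees); each row is the pose to reach, as a shift and turn from the pose commanded when the command began, along the tool's axes at that moment; what a row does not reach only later rows make up. A row lasts 1/12 s, in which the tool goes at most 41.7 mm and 0.125 rad, less where a joint would pass 70% of its speed; a pose out of reach is approached as far as the arm can. The fingers move at their own pace and stop on an object; FORCE is the grip in N (left out, the last holds). Time passes only in rows, so rows that do not move let the fingers close. It prints the time, the measured TCP pose, the force, the opening and the grip force at its end. Input that does not fit is refused with a message, and nothing moves.
- manip.get_state(): the state, without advancing time (a new reading comes with each control period).
- cams.read_camera(name): name is "side" or "top"; returns the picture (400x640x3 uint8, red, green, blue); there is no depth.
- cams.get_calibration(name): a dict with "K" (3x3 intrinsics, pixels), "k1" (the pictures are not rectified: a ray, as slopes to the right and down, at radius r is drawn at 1 + k1 r^2 times it, then the intrinsics apply), "R" (3x3) and "t" (3): a world point X has camera coordinates R X + t. Camera axes: x right, y down, z forward; pixel columns grow to the right and rows downward; lengths in mm; the calibration is good to about 2 mm. A picture is of the moment at which its call begins. get_calibration takes no time and is no camera call.
- close_job(): hands the job in; it is judged then, once.
The state is a dict: "time_s": time; "q": joint angles; "joint_vel": joint speeds; "effort": joint torques, N m; "tool_pos": TCP position; "tcp_rot": TCP orientation; "wrist_force": force on the tool from outside, world axes, zero at the start; "wrist_torque": the same for the moment, N m; "gripper_width": finger opening in mm; "grip_force": force on a finger pad.
Only numpy, scipy, OpenCV 4.12 (cv2) and the standard library are available. Lean on these libraries where they do the work, as an engineer would, in place of code of your own. Each camera call takes 0.05 s, during which the arm holds its last target. There are 200 camera calls.

## Working session

There is one attempt and no reset: what is moved stays moved. The work goes in short steps, Python scripts to look and compute and a shell command to move; the robot and the scene stay as the last step left them, time stands still between calls to the robot, and variables do not carry over. Pictures are saved under pics/ and viewed, at most 12 in all, crops included, and the job is handed in when it is done.

```bash
mkdir -p pics; ls; python3 - <<'E'
from rig import manip, cams, close_job
import cv2
for n in("side","top"):
    cv2.imwrite(f"pics/{n}0.png",cams.read_camera(n)[:,:,::-1]); print(n,cams.get_calibration(n))
print(manip.get_state())
E
```

```text
pics
rig.py
steer.py
side {'K': array([[497.38085763,   0.        , 316.13985149],
       [  0.        , 497.38085763, 199.01283342],
       [  0.        ,   0.        ,   1.        ]]), 'k1': -0.033124874155998844, 'R': array([[-0.7737814 , -0.6334452 ,  0.00308648],
       [-0.38880472,  0.47108424, -0.79177682],
       [ 0.50009323, -0.61386221, -0.6108027 ]]), 't': array([ 464.73994814,  258.49662535, 1510.38200836])}
top {'K': array([[385.94261749,   0.        , 319.90639297],
       [  0.        , 385.94261749, 197.81698883],
       [  0.        ,   0.        ,   1.        ]]), 'k1': -0.07307702065639686, 'R': array([[-0.02579687, -0.99956432, -0.01434197],
       [-0.98828128,  0.02765958, -0.15011681],
       [ 0.1504481 ,  0.01030136, -0.98856424]]), 't': array([  75.70856098,  553.28645877, 1279.78622202])}
{'time_s': 0.1, 'q': array([-8.42902425e-01,  3.59295479e-01,  1.11783804e-02, -2.96427622e-04,
       -1.22408938e+00, -2.88101369e-01]), 'joint_vel': array([ 0.00056954, -0.00309674,  0.00447672,  0.00071986,  0.00110988,
       -0.00053781]), 'effort': array([-1.71799089e-03, -5.84768379e+01,  2.94107759e+01,  6.95462957e+00,
       -3.20831685e-03,  2.22730847e-05]), 'tool_pos': array([ 287.20263031, -610.4352948 ,  255.48446088]), 'tcp_rot': array([-2.21207867e-04, -2.18079086e-01,  9.75930836e-01,  6.83826540e-04]), 'wrist_force': array([-0.48768786, -0.41277358, -0.6951428 ]), 'wrist_torque': array([ 0.02029617, -0.03756686,  0.00312171]), 'grip_force': 0.0, 'gripper_width': 85.40932647178762}
```

View pics/top0.png

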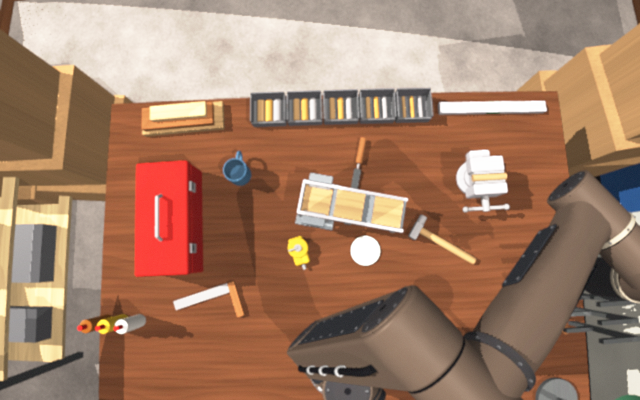

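View pics/side0.png

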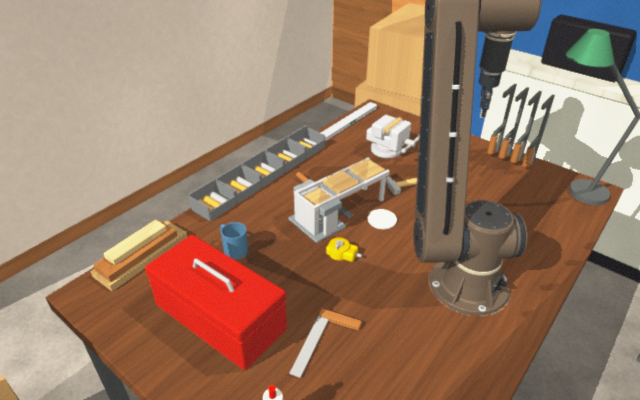

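Magazine in top view is at about (300–408, 175–232), well on the left, ledge to the right; arm is out of the way. Enlarge both.

```bash
python3 - <<'E'
import cv2
a=cv2.imread("pics/top0.png")[165:245,285:420]; cv2.imwrite("pics/topc.png",cv2.resize(a,None,fx=5.9,fy=5.9,interpolation=cv2.INTER_CUBIC))
a=cv2.imread("pics/side0.png")[145:250,280:400]; cv2.imwrite("pics/sidec.png",cv2.resize(a,None,fx=5.5,fy=5.5,interpolation=cv2.INTER_CUBIC))
E
```

```text
(no output)
```

View pics/topc.png

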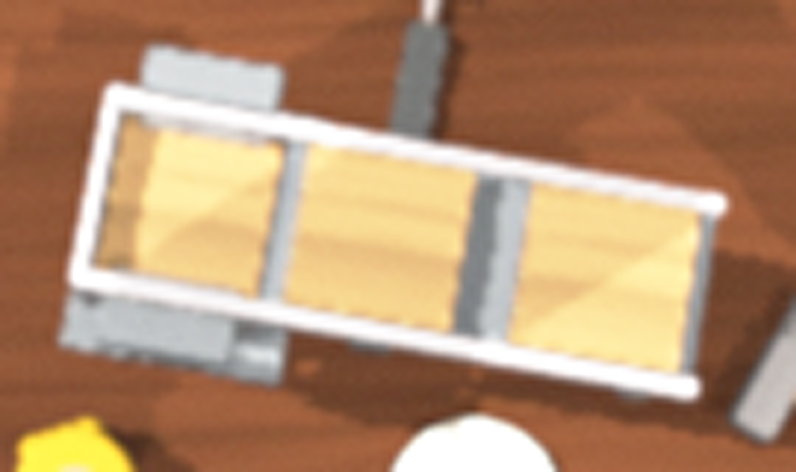

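View pics/sidec.png

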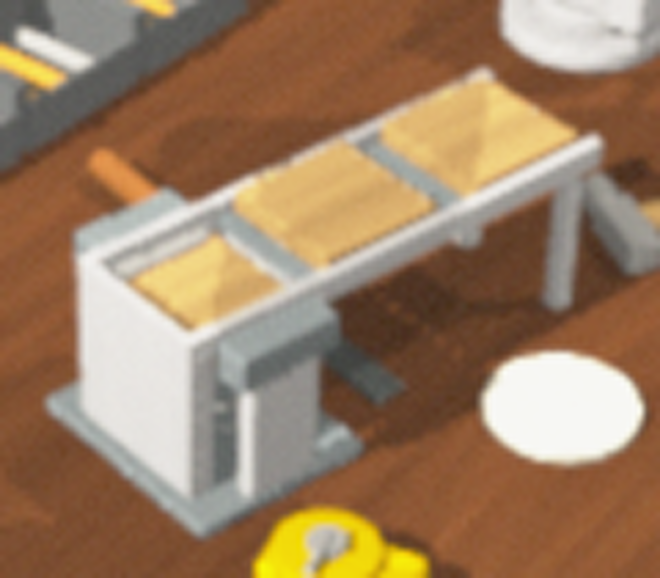

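```bash
cat > h.py <<'E'
from rig import manip, cams, close_job
import numpy as np, cv2
def pix2world(cam,px,z):
    c=cams.get_calibration(cam); K,R,t=c["K"],np.array(c["R"]),np.array(c["t"])
    d=np.array([c["k1"],0,0,0,0])
    p=cv2.undistortPoints(np.array(px,float).reshape(-1,1,2),K,d).reshape(-1,2)
    o=-R.T@t; v=np.c_[p,np.ones(len(p))]@R
    return o+v*((z-o[2])/v[:,2])[:,None]
E
python3 - <<'E'
from h import *
np.set_printoptions(precision=1,suppress=True)
T=lambda l:np.array(l)/5.9+[285,165]; S=lambda l:np.array(l)/5.5+[280,145]
off=-.5+.5/5.9
def go(n,t,s,z):
    a=pix2world("top",T(t)+off,z)[:,:2]; b=pix2world("side",S(s)+off,z)[:,:2]
    print(n,"\n",np.c_[a,b]); 
    for p in(a,b): print(p.mean(0), "edges",np.linalg.norm(np.roll(p,-1,0)-p,axis=1), [np.degrees(np.arctan2(*(p[i]-p[j])[::-1])) for i,j in((0,1),(3,2))])
# order: +x left(+y) , +x right, -x right, -x left
go("a",[(305,145),(476,175),(450,332),(285,302)],[(232,195),(345,145),(432,203),(318,265)],136)
go("b",[(530,182),(705,215),(685,372),(510,345)],[(378,130),(487,80),(580,132),(472,193)],136)
go("rail",[(108,87),(727,200),(697,393),(70,285)],[(80,255),(485,70),(602,142),(190,343)],130)
E
```

```text
a 
 [[567.3   6.9 567.7  10.4]
 [548.3 -84.8 546.5 -78.6]
 [463.9 -67.2 466.6 -62.1]
 [482.4  20.3 482.3  34. ]]
[515.5 -31.2] edges [93.6 86.2 89.5 86. ] [np.float64(78.2890938867142), np.float64(78.05013908902087)]
[515.8 -24.1] edges [91.4 81.6 97.4 88.6] [np.float64(76.59129782613635), np.float64(80.71886532726523)]
b 
 [[ 543.7 -113.7  540.4 -105.8]
 [ 523.1 -207.2  519.8 -199.4]
 [ 438.9 -191.7  438.7 -187. ]
 [ 456.   -99.   453.6  -86.8]]
[ 490.4 -152.9] edges [95.8 85.6 94.3 88.9] [np.float64(77.57335899585031), np.float64(79.55893384207872)]
[ 488.1 -144.7] edges [ 95.8  82.  101.4  88.9] [np.float64(77.55892702749607), np.float64(81.55374291364917)]
rail 
 [[ 603.5  113.2  604.9  111.7]
 [ 531.8 -220.9  532.7 -216.5]
 [ 427.9 -198.7  425.9 -194.2]
 [ 495.4  135.7  498.6  135.4]]
[514.7 -42.7] edges [341.7 106.2 341.2 110.5] [np.float64(77.87463634334088), np.float64(78.59521358204795)]
[515.5 -40.9] edges [336.1 109.1 337.5 108.9] [np.float64(77.59443596966027), np.float64(77.55241516552904)]
```

```bash
cat >> h.py <<'E'
from scipy.spatial.transform import Rotation as Ro
W=np.array([539,70.5,120.]); d=np.array([np.cos(np.radians(78)),np.sin(np.radians(78)),0])
n=np.array([d[1],-d[0],0]) # magazine +x
RT=np.c_[-d,np.cross([0,0,-1],-d),[0,0,-1]]
def mag():  # fingertip in magazine axes (x,y,z above ledge)
    s=manip.get_state(); q=s["tcp_rot"]; R=Ro.from_quat(np.r_[q[1:],q[0]])
    p=s["tool_pos"]+R.as_matrix()@[0,0,25]-W
    return s["time_s"],np.round([p@n,p@d,p[2]],1),np.round(R.as_matrix(),3).tolist()
E
python3 - <<'E'
from h import *
s=manip.get_state(); R0=Ro.from_quat([-.2181,.9759,0,0]).as_matrix()
p0=np.array([287.359,-610.754,256.302])
print(RT, R0.T@(W-302*d+[0,0,25+60]-p0), Ro.from_matrix(R0.T@RT).as_rotvec())
E
```

```text
[[-0.20791169 -0.9781476   0.        ]
 [-0.9781476   0.20791169  0.        ]
 [-0.          0.         -1.        ]] [-335.14578065  268.7473237    51.302     ] [ 0.          0.         -0.92161093]
```

The rows are not in the units I measure in: shifts go in shares of 600 mm and turns go in shares of 360 degrees. I convert before sending: -335.1 mm / 600 = -0.5585, 268.7 mm / 600 = 0.4478, -0.9216 rad / 6.2832 = -0.1467.

```bash
python3 steer.py '0,-0.5585,0.4478,0.0333,0,0,-0.1467 | 0,-0.5585,0.4478,0.0333,0,0,-0.1467 | 0,-0.5585,0.4478,0.0333,0,0,-0.1467 | 0,-0.5585,0.4478,0.0333,0,0,-0.1467 | 0,-0.5585,0.4478,0.0333,0,0,-0.1467 | 0,-0.5585,0.4478,0.0333,0,0,-0.1467 | 0,-0.5585,0.4478,0.0333,0,0,-0.1467 | 0,-0.5585,0.4478,0.0333,0,0,-0.1467' 30; python3 -c "
from h import *
print(mag())"
```

```text
time_s: 0.77
tool_pos: [434.0, -309.7, 240.6]
tcp_rot: [0.0, -0.632, 0.775, 0.0]
wrist_force: [1.4, -0.7, 0.6]
gripper_width: -0.4
grip_force: 0.0
(0.7667, array([ -23.7, -393.7,   95.6]), [[-0.201, -0.98, -0.0], [-0.98, 0.201, 0.0], [-0.0, 0.0, -1.0]])
```

```bash
python3 steer.py '0,-0.1467,-0.0395,0.05,0,0,0 | 0,-0.1467,-0.0395,0.05,0,0,0 | 0,-0.1467,-0.0395,0.05,0,0,0 | 0,-0.1467,-0.0395,0.05,0,0,0 | 0,-0.1467,-0.0395,0.05,0,0,0'; python3 -c "
from h import *
print(mag()); cv2.imwrite('pics/s1.png',cv2.resize(cams.read_camera('side')[130:270,270:430,::-1],None,fx=4,fy=4,interpolation=2))
cv2.imwrite('pics/t1.png',cv2.resize(cams.read_camera('top')[150:260,280:440,::-1],None,fx=5,fy=5,interpolation=2))"
```

```text
time_s: 1.18
tool_pos: [475.3, -229.9, 210.5]
tcp_rot: [-0.0, -0.63, 0.776, 0.0]
wrist_force: [0.6, 0.2, 0.2]
gripper_width: -0.3
grip_force: 0.0
(1.1833, array([ 1.000e-01, -3.071e+02,  6.550e+01]), [[-0.206, -0.979, -0.001], [-0.979, 0.206, 0.0], [0.0, 0.001, -1.0]])
```

View pics/s1.png

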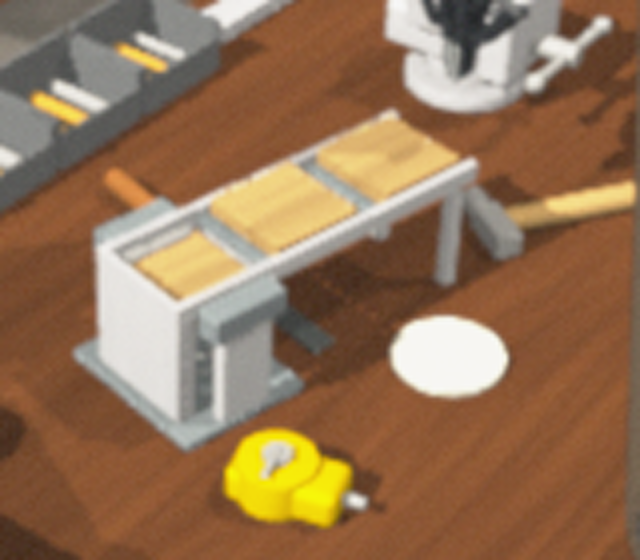

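Converted, 60 mm / 600 = 0.1, -20 mm / 600 = -0.0333.

```bash
python3 steer.py '0,0,0,0.1,0,0,0 | 0,0,0,0.1,0,0,0 | 0,0,0,0.1,0,0,0 | 0,-0.0167,0,0.1,0,0,0 | 0,-0.0333,0,0.1,0,0,0 | 0,-0.0333,0,0.1,0,0,0'; python3 -c "
from h import *
print(mag());c=cams.get_calibration('side')
X=W-307*d+[0,0,65.5];print((cv2.projectPoints(X,cv2.Rodrigues(c['R'])[0],c['t'],c['K'],np.array([c['k1'],0,0,0]))[0].ravel()-[270,130])*4)
cv2.imwrite('pics/s2.png',cv2.resize(cams.read_camera('side')[130:250,280:420,::-1],None,fx=5,fy=5,interpolation=2))"
```

```text
time_s: 1.78
tool_pos: [480.6, -210.3, 152.6]
tcp_rot: [0.001, -0.629, 0.777, -0.001]
wrist_force: [0.0, 0.5, -0.3]
gripper_width: -0.1
grip_force: 0.0
(1.7833, array([   1.3, -286.8,    7.6]), [[-0.208, -0.978, 0.003], [-0.978, 0.208, -0.0], [-0.0, -0.003, -1.0]])
[456.76420403  73.03693451]
```

View pics/s2.png

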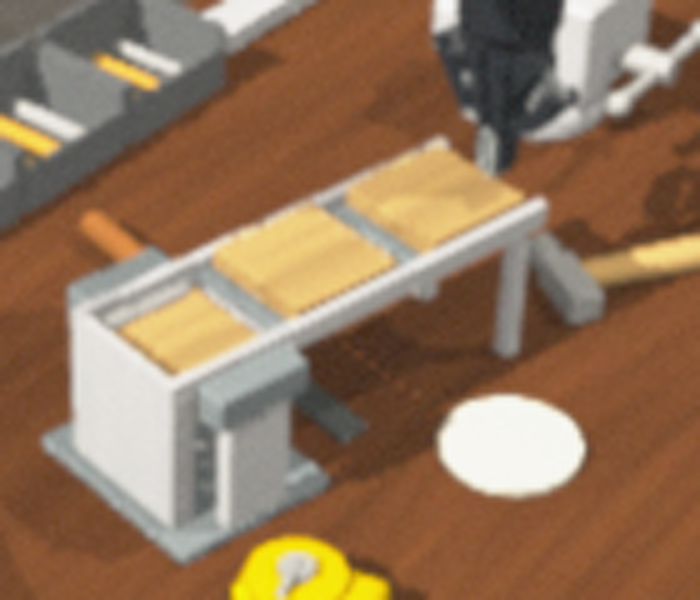

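Converted, -120 mm / 600 = -0.2, -113 mm / 600 = -0.1883.

```bash
python3 steer.py '0,-0.0167,0.0022,0.0033,0,0,0 | 0,-0.0467,0.0022,0.0033,0,0,0 | 0,-0.0767,0.0022,0.0033,0,0,0 | 0,-0.1067,0.0022,0.0033,0,0,0 | 0,-0.1367,0.0022,0.0033,0,0,0 | 0,-0.1667,0.0022,0.0033,0,0,0 | 0,-0.1883,0.0022,0.0033,0,0,0 | 0,-0.2,0.0022,0.0033,0,0,0'; python3 -c "
from h import *
print(mag())"; python3 steer.py '0,-0.0083,0,0,0,0,0 | 0,-0.0167,0,0,0,0,0 | 0,-0.0217,0,0,0,0,0 | 0,-0.0267,0,0,0,0,0'; python3 -c "
from h import *
print(mag())"
```

```text
time_s: 2.5
tool_pos: [503.6, -91.8, 149.6]
tcp_rot: [0.0, -0.63, 0.777, -0.0]
wrist_force: [0.0, -1.3, 0.9]
gripper_width: 0.1
grip_force: 1.1
(2.5, array([  -0.9, -166.1,    4.6]), [[-0.207, -0.978, 0.001], [-0.978, 0.207, 0.0], [-0.0, -0.001, -1.0]])
time_s: 2.83
tool_pos: [506.4, -77.8, 149.0]
tcp_rot: [0.0, -0.629, 0.777, -0.0]
wrist_force: [-0.5, -3.0, 2.0]
gripper_width: 0.2
grip_force: 1.3
(2.8333, array([  -1. , -151.9,    4. ]), [[-0.208, -0.978, 0.0], [-0.978, 0.208, -0.0], [0.0, -0.0, -1.0]])
```

Converted, -6 mm / 600 = -0.01, -4 mm / 600 = -0.0067.

```bash
for i in 1; do python3 steer.py '0,-0.0033,-0.0017,-0.0017,0,0,0 | 0,-0.0067,-0.0017,-0.0017,0,0,0 | 0,-0.01,-0.0017,-0.0017,0,0,0 | 0,-0.01,-0.0017,-0.0017,0,0,0'; done; python3 -c "
from h import *
print(mag()[1])
cv2.imwrite('pics/s3.png',cv2.resize(cams.read_camera('side')[130:250,280:420,::-1],None,fx=5,fy=5,interpolation=2))"
```

```text
time_s: 3.17
tool_pos: [508.6, -71.8, 149.6]
tcp_rot: [0.0, -0.629, 0.777, 0.0]
wrist_force: [-0.7, 0.4, 0.3]
gripper_width: 0.1
grip_force: 0.0
[  -0.2 -145.5    4.6]
```

View pics/s3.png

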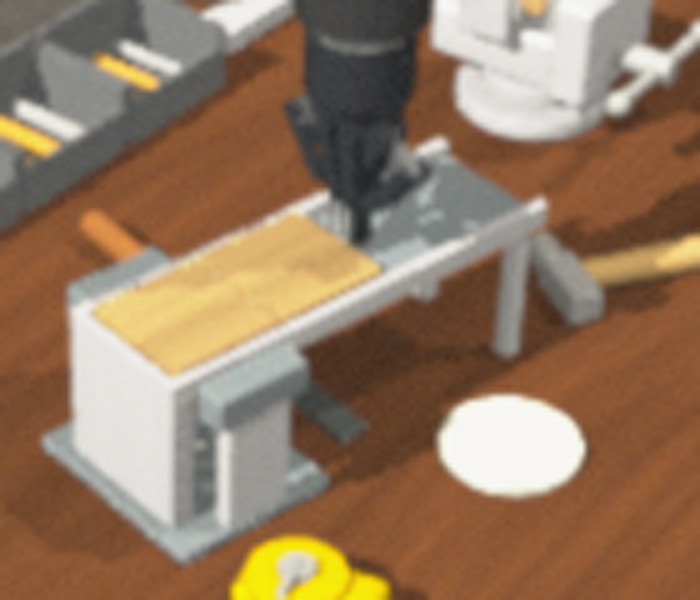

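Converted, -3 mm / 600 = -0.005, -1.5 mm / 600 = -0.0025.

```bash
python3 steer.py '0,-0.0025,0,0,0,0,0 | 0,-0.005,0,0,0,0,0 | 0,-0.005,0,0,0,0,0'; python3 -c "
from h import *
print(mag()[1])";python3 steer.py '0,-0.0017,0,0,0,0,0 | 0,-0.0033,0,0,0,0,0 | 0,-0.0033,0,0,0,0,0'; python3 -c "
from h import *
print(mag()[1])"
```

```text
time_s: 3.47
tool_pos: [509.2, -68.9, 149.7]
tcp_rot: [-0.0, -0.629, 0.777, 0.0]
wrist_force: [0.2, 0.6, 0.4]
gripper_width: -0.3
grip_force: 0.0
[-1.000e-01 -1.426e+02  4.700e+00]
time_s: 3.72
tool_pos: [509.5, -67.4, 149.8]
tcp_rot: [-0.0, -0.629, 0.777, -0.0]
wrist_force: [0.8, -3.7, -0.1]
gripper_width: -0.1
grip_force: 1.9
[  -0.2 -141.1    4.8]
```

Converted, -144 mm / 600 = -0.24, -135 mm / 600 = -0.225.

```bash
python3 steer.py '0,0.005,0,0,0,0,0 | 0,0.005,0,-0.0583,0,0,0 | 0,-0.025,0,-0.0833,0,0,0 | 0,-0.0917,0,-0.0833,0,0,0 | 0,-0.1583,0,-0.0833,0,0,0 | 0,-0.225,0,-0.0833,0,0,0 | 0,-0.24,0,-0.075,0,0,0 | 0,-0.24,0,-0.0583,0,0,0'; python3 -c "
from h import *
print(mag()[1])
cv2.imwrite('pics/s4.png',cv2.resize(cams.read_camera('side')[130:250,280:420,::-1],None,fx=5,fy=5,interpolation=2))"
```

```text
time_s: 4.38
tool_pos: [541.0, 76.8, 185.6]
tcp_rot: [0.002, -0.631, 0.776, -0.0]
wrist_force: [0.5, -0.2, 0.5]
gripper_width: -0.2
grip_force: 0.0
[ 0.7  6.7 40.6]
```

View pics/s4.png

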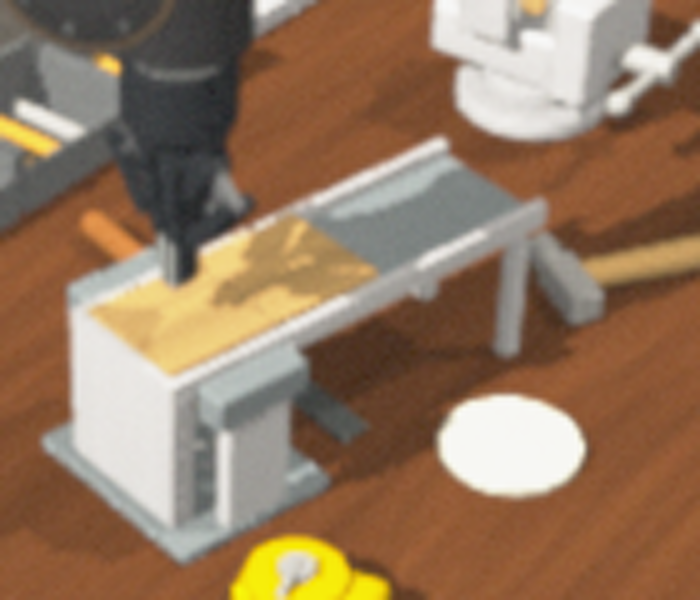

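Converted, 18 mm / 600 = 0.03, 15 mm / 600 = 0.025.

```bash
python3 steer.py '0,0.0033,0,0.025,0,0,0 | 0,0.0033,0,0.03,0,0,0 | 0,0.0033,0,0.03,0,0,0'; python3 -c "
from h import *
print(mag()[1])"
```

```text
time_s: 4.68
tool_pos: [538.1, 70.6, 165.6]
tcp_rot: [-0.001, -0.629, 0.777, 0.0]
wrist_force: [0.2, -0.2, -0.4]
gripper_width: 0.1
grip_force: 0.0
[-1.  -0.1 20.6]
```

Converted, 24 mm / 600 = 0.04, 20 mm / 600 = 0.0333.

```bash
python3 steer.py '0,-0.0033,-0.0008,0.0067,0,0,0 | 0,-0.0033,-0.0008,0.0133,0,0,0 | 0,-0.0033,-0.0008,0.02,0,0,0 | 0,-0.0033,-0.0008,0.0267,0,0,0 | 0,-0.0033,-0.0008,0.0333,0,0,0 | 0,-0.0033,-0.0008,0.04,0,0,0'; python3 -c "
from h import *
print(mag()[1])";  python3 steer.py '0,0,0,0.005,0,0,0 | 0,0,0,0.01,0,0,0 | 0,0,0,0.015,0,0,0 | 0,0,0,0.02,0,0,0 | 0,0,0,0.0217,0,0,0 | 0,0,0,0.0217,0,0,0'; python3 -c "
from h import *
print(mag()[1])"
```

```text
time_s: 5.18
tool_pos: [541.2, 73.7, 143.6]
tcp_rot: [0.001, -0.629, 0.777, -0.001]
wrist_force: [1.4, -1.7, 5.8]
gripper_width: -0.2
grip_force: 2.5
[ 1.6  3.6 -1.4]
time_s: 5.68
tool_pos: [540.7, 73.8, 129.9]
tcp_rot: [0.0, -0.629, 0.777, -0.0]
wrist_force: [2.8, -1.1, 3.9]
gripper_width: -0.1
grip_force: 1.9
[  1.    3.6 -15.1]
```

Converted, 2 mm / 600 = 0.0033.

```bash
python3 steer.py '0,0,0,0.0033,0,0,0 | 0,0,0,0.0033,0,0,0 | 0,0,0,0.0033,0,0,0'; python3 -c "
from h import *
print(mag()[1])";  python3 steer.py '0,0,0,-0.0083,0,0,0 | 0,0,0,-0.0167,0,0,0 | 0,0,0,-0.05,0,0,0 | 0,0.05,0,-0.1167,0,0,0 | 0,0.1167,0,-0.1167,0,0,0 | 0,0.1833,0,-0.1167,0,0,0 | 0,0.25,0,-0.1167,0,0,0 | 0,0.2667,0,-0.1083,0,0,0'; python3 -c "
from h import *
print(mag()[1])
cv2.imwrite('pics/s5.png',cv2.resize(cams.read_camera('side')[130:250,280:420,::-1],None,fx=5,fy=5,interpolation=2))"
```

```text
time_s: 5.93
tool_pos: [540.5, 73.8, 128.1]
tcp_rot: [0.0, -0.629, 0.777, -0.0]
wrist_force: [4.1, -0.6, 3.7]
gripper_width: 0.3
grip_force: 2.1
[  0.8   3.6 -16.9]
time_s: 6.6
tool_pos: [504.1, -86.3, 193.4]
tcp_rot: [-0.0, -0.628, 0.778, 0.001]
wrist_force: [-0.4, 0.1, 0.1]
gripper_width: 0.1
grip_force: 0.0
[  -1.6 -160.7   48.4]
```

View pics/s5.png

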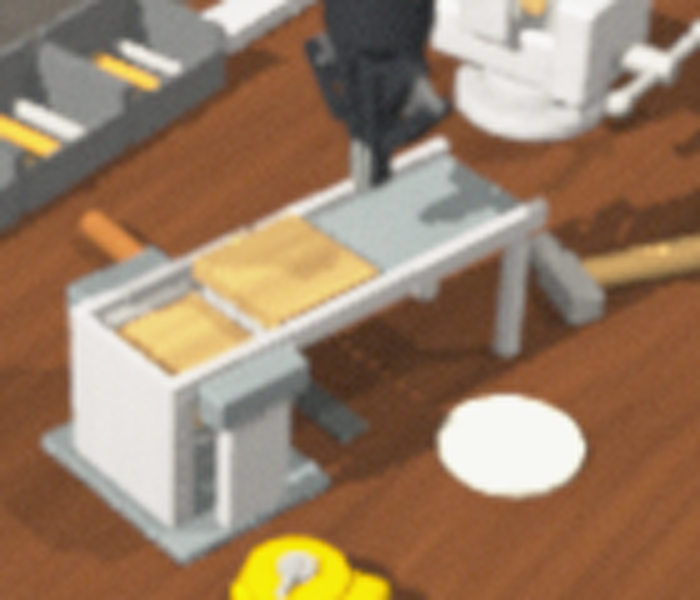

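Blank_a is under the catches (centre ~(190,330), as blank_in looked before), b waits on the ledge. Now behind b.

Converted, 43 mm / 600 = 0.0717, 35 mm / 600 = 0.0583.

```bash
python3 steer.py '0,-0.0033,-0.0017,0.0333,0,0,0 | 0,-0.0033,-0.0017,0.0583,0,0,0 | 0,-0.0033,-0.0017,0.0717,0,0,0 | 0,-0.0033,-0.0017,0.0717,0,0,0 | 0,-0.0033,-0.0017,0.0717,0,0,0'; python3 -c "
from h import *
print(mag()[1])"
```

```text
time_s: 7.07
tool_pos: [507.7, -80.9, 149.6]
tcp_rot: [-0.001, -0.63, 0.777, 0.0]
wrist_force: [1.0, -0.4, 0.3]
gripper_width: 0.1
grip_force: 0.0
[   0.8 -154.6    4.6]
```

Push 85 mm to about −69, then creep to contact near −51.5.

Converted, -87 mm / 600 = -0.145, -82 mm / 600 = -0.1367.

```bash
python3 steer.py '0,-0.0167,0,0,0,0,0 | 0,-0.0417,0,0,0,0,0 | 0,-0.0667,0,0,0,0,0 | 0,-0.0917,0,0,0,0,0 | 0,-0.1117,0,0,0,0,0 | 0,-0.1267,0,0,0,0,0 | 0,-0.1367,0,0,0,0,0 | 0,-0.145,0,0,0,0,0'; python3 -c "
from h import *
print(mag()[1])"; python3 steer.py '0,-0.005,0,0,0,0,0 | 0,-0.01,0,0,0,0,0 | 0,-0.0133,0,0,0,0,0 | 0,-0.0167,0,0,0,0,0 | 0,-0.0167,0,0,0,0,0'; python3 -c "
from h import *
print(mag()[1])"
```

```text
time_s: 7.73
tool_pos: [526.5, 4.8, 150.1]
tcp_rot: [0.0, -0.63, 0.777, -0.0]
wrist_force: [0.2, -1.5, 1.3]
gripper_width: -0.1
grip_force: 0.4
[  1.4 -66.9   5.1]
time_s: 8.15
tool_pos: [528.4, 13.9, 149.7]
tcp_rot: [0.0, -0.629, 0.777, 0.0]
wrist_force: [-0.3, 0.5, 0.9]
gripper_width: -0.0
grip_force: 0.0
[  1.4 -57.6   4.7]
```

Converted, -4 mm / 600 = -0.0067, -2 mm / 600 = -0.0033.

```bash
python3 steer.py '0,-0.0033,0,0,0,0,0 | 0,-0.0067,0,0,0,0,0 | 0,-0.0067,0,0,0,0,0'; python3 -c "
from h import *
print(mag()[1])"; python3 steer.py '0,-0.0025,0,0,0,0,0 | 0,-0.005,0,0,0,0,0 | 0,-0.005,0,0,0,0,0'; python3 -c "
from h import *
print(mag()[1])"
```

```text
time_s: 8.4
tool_pos: [529.2, 17.9, 149.8]
tcp_rot: [0.0, -0.629, 0.777, 0.0]
wrist_force: [0.5, -0.2, -0.7]
gripper_width: 0.1
grip_force: 0.0
[  1.4 -53.5   4.8]
time_s: 8.65
tool_pos: [529.7, 20.3, 149.8]
tcp_rot: [-0.0, -0.629, 0.777, -0.0]
wrist_force: [0.9, -4.1, -0.2]
gripper_width: -0.0
grip_force: 1.6
[  1.3 -51.1   4.8]
```

Converted, -53 mm / 600 = -0.0883, -40 mm / 600 = -0.0667.

```bash
python3 steer.py '0,0.005,0,0,0,0,0 | 0,0.005,0,-0.05,0,0,0 | 0,-0.025,0,-0.06,0,0,0 | 0,-0.0667,0,-0.06,0,0,0 | 0,-0.0883,0.0017,-0.05,0,0,0 | 0,-0.0883,0.0017,-0.0333,0,0,0 | 0,-0.0883,0.0017,-0.03,0,0,0 | 0,-0.0883,0.0017,-0.03,0,0,0'; python3 -c "
from h import *
print(mag()[1])
cv2.imwrite('pics/s6.png',cv2.resize(cams.read_camera('side')[130:250,280:420,::-1],None,fx=5,fy=5,interpolation=2))"
```

```text
time_s: 9.32
tool_pos: [538.6, 72.0, 166.1]
tcp_rot: [-0.002, -0.629, 0.777, 0.001]
wrist_force: [-0.6, 0.2, 0.1]
gripper_width: 0.2
grip_force: 0.0
[-0.8  1.3 21.1]
```

View pics/s6.png

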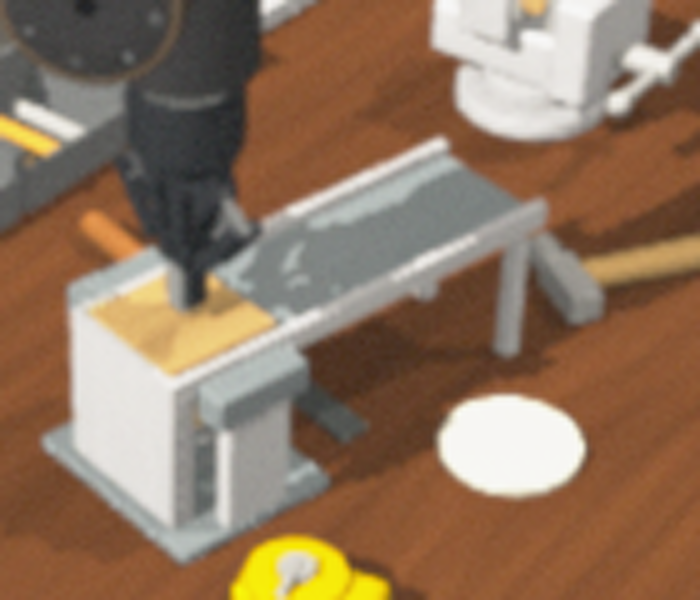

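Blank_b covers the well, (90–275, 275–375), finger above its middle. Press as before.

Converted, 24 mm / 600 = 0.04, 20 mm / 600 = 0.0333.

```bash
python3 steer.py '0,-0.0017,-0.0008,0.0067,0,0,0 | 0,-0.0017,-0.0008,0.0133,0,0,0 | 0,-0.0017,-0.0008,0.02,0,0,0 | 0,-0.0017,-0.0008,0.0267,0,0,0 | 0,-0.0017,-0.0008,0.0333,0,0,0 | 0,-0.0017,-0.0008,0.04,0,0,0'; python3 -c "
from h import *
print(mag()[1])";  python3 steer.py '0,0,0,0.005,0,0,0 | 0,0,0,0.01,0,0,0 | 0,0,0,0.015,0,0,0 | 0,0,0,0.02,0,0,0 | 0,0,0,0.025,0,0,0 | 0,0,0,0.025,0,0,0 | 0,0,0,0.025,0,0,0'; python3 -c "
from h import *
print(mag()[1])"
```

```text
time_s: 9.87
tool_pos: [541.6, 73.3, 144.7]
tcp_rot: [0.001, -0.629, 0.777, -0.001]
wrist_force: [0.3, -0.8, 6.7]
gripper_width: 0.2
grip_force: 3.3
[ 2.1  3.3 -0.3]
time_s: 10.45
tool_pos: [541.5, 73.4, 129.4]
tcp_rot: [0.001, -0.629, 0.777, -0.001]
wrist_force: [2.4, -1.6, 3.9]
gripper_width: 0.2
grip_force: 2.0
[  1.9   3.3 -15.6]
```

Converted, 1.5 mm / 600 = 0.0025.

```bash
python3 steer.py '0,0,0,0.0025,0,0,0 | 0,0,0,0.0025,0,0,0 | 0,0,0,0.0025,0,0,0'; python3 -c "
from h import *
print(mag()[1])";  python3 steer.py '0,0,0,-0.0083,0,0,0 | 0,0,0,-0.0167,0,0,0 | 0,0,0,-0.05,0,0,0 | 0,0.05,0,-0.1333,0,0,0 | 0,0.1167,0,-0.15,0,0,0 | 0,0.1833,0,-0.15,0,0,0 | 0,0.25,0,-0.15,0,0,0 | 0,0.25,0,-0.15,0,0,0'; python3 -c "
from h import *
print(mag()[1])
cv2.imwrite('pics/s7.png',cv2.resize(cams.read_camera('side')[130:250,280:420,::-1],None,fx=5,fy=5,interpolation=2))"
```

```text
time_s: 10.7
tool_pos: [541.5, 73.4, 128.0]
tcp_rot: [0.001, -0.629, 0.777, -0.001]
wrist_force: [3.7, -2.4, 4.7]
gripper_width: -0.1
grip_force: 2.5
[  1.9   3.4 -17. ]
time_s: 11.37
tool_pos: [506.7, -76.6, 217.7]
tcp_rot: [-0.0, -0.628, 0.778, 0.001]
wrist_force: [-0.1, 1.0, -0.4]
gripper_width: -0.3
grip_force: 0.0
[  -1.1 -150.6   72.7]
```

View pics/s7.png

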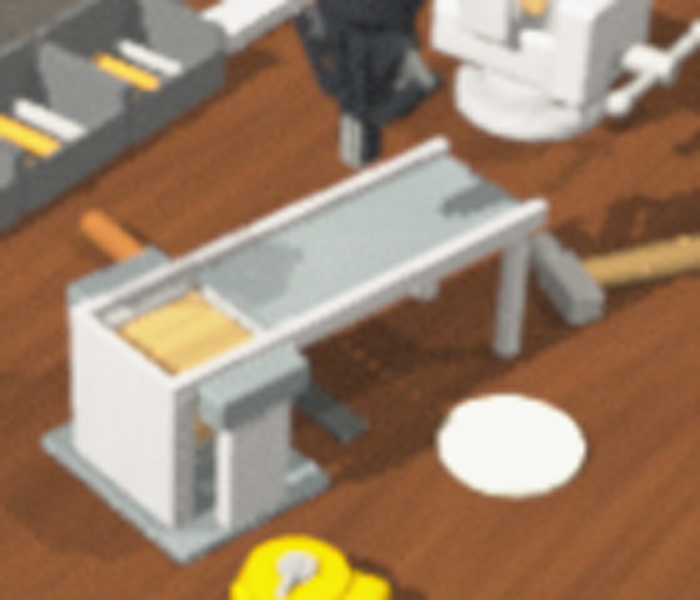

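The top blank lies flat below the catches, (120–255, 290–370), just as blank_in did at the start. The ledge is empty and the gripper is clear.

```bash
python3 steer.py '0,0,0,0,0,0,0 | 0,0,0,0,0,0,0 | 0,0,0,0,0,0,0'; python3 -c "
from rig import manip, cams, close_job
print(close_job())"
```

```text
time_s: 11.67
tool_pos: [509.3, -72.3, 217.0]
tcp_rot: [-0.0, -0.63, 0.777, 0.0]
wrist_force: [0.3, 0.1, -0.2]
gripper_width: 0.0
grip_force: 0.0
the job is handed in; nothing more can be done
None
```

I pressed both blanks in one after the other. The last picture shows the top blank flat under the catches, the gripper clear and nothing in view disturbed; I handed the job in at 11.7 s, and no verdict was printed.

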